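# Clamp a truss plate in the cam fixture

## Robot

A 7-joint arm with a two-finger parallel gripper is mounted at the origin on a cart in front of the work surface, level with it; the furniture and walls round the work are solid. World frame = base frame: x ahead of the robot, y to its left, z up, the work surface at z = 0. Lengths are in mm, angles in rad, forces in N, time in s.
With the tool pointing down it reaches from about 350 to 775 mm from the base axis. Payload 3.1 kg.
Tool frame: the origin (TCP) lies at the centre of the arm's flange, where the gripper is bolted on; the fingertips stand 173 mm ahead of it and the grasp point (between the pads) lies 155 mm ahead of it (tcp_to_tips is the distance from the TCP to the fingertips, in mm); z points along the fingers, y is the line along which they close (so a half turn about z gives the same grasp; the last joint's range is limited). The gripper opens to 85 mm and grips with 20 to 120 N. Pads are 22 mm wide; open, the fingers measure 114 mm over their backs; the gripper's body (76 mm by 85 mm) begins 54 mm behind the grasp point. The pads swing forward as they close: fully open they stand 13 mm farther back than shut.
Start: joints at [-1.375, 0.311, 0.014, 1.512, -0.004, 1.319, -0.027], TCP at [129.527, 534.542, 404.704] pointing down, gripper open.
Joint ranges: [-2.7, 2.7], [-0.3, 1.91], [-1.27, 1.3], [0.12, 2.57], [-1.44, 4.58], [0.2, 2.03], [-3.05, 3.05]. Speed limits (rad/s): [2.79, 2.79, 3.14, 3.14, 3.14, 3.14, 3.14].

## Interface

Orientations are given as a unit quaternion [w, x, y, z].
In Python, from cell import get_obs, get_image, close_job, recognise, cut_out, mark_of, tcp_to_tips gives the robot as it stands.
- The arm moves only by the tool move_arm, never from a script. Its arguments are lists of equal length, an entry for each row: "grip": the closure in counts, from 0 (fully open) to 255 (shut); "slide": the shift along the tool's x, y, z in m, a list of three; "dr": the turn, a rotation vector about the tool's x, y, z in rad, a list of three. A call has exactly 8 rows; each row is the pose to reach, as a shift and turn from the pose commanded when the call began, along the tool's axes at that moment; what a row does not reach only later rows make up. A row lasts 1/12 s, in which the tool goes at most 41.7 mm and 7.16 degrees, less where a joint would pass 70% of its speed; a pose out of reach is approached as far as the arm can. A call with a gripper value outside its range is refused whole. The fingers move at their own pace and stop on an object; "newtons" is the grip in N (left out, the last holds). Time passes only in rows, so rows that repeat a pose let the fingers close, or fill a call up. It gives the time, the measured TCP pose, the force, the opening and the grip force at its end, in the units of the state.
- get_obs(): the state, without advancing time (a new reading comes with each control period).
- get_image(name): name is "side" or "top" or "wrist"; returns a dict with "color" (400x640x3 uint8, red, green, blue), "fx", "fy", "cx", "cy" (pixels), "k1" (the pictures are not rectified: a ray, as slopes to the right and down, at radius r is drawn at 1 + k1 r^2 times it, then the intrinsics apply), "position" and "rotation" of the camera in the world. Camera axes: x right, y up, looking along -z (the intrinsics and any distortion apply to the point x, -y, -z); pixel columns grow to the right and rows downward; lengths in mm; the calibration is good to about 2 mm. A picture is of the moment at which its call begins. There is no depth.
- close_job(): hands the job in; it is judged then, once.
Trained networks look in a picture, given as the dict that the camera call returned (one of the last four; its "shot" number tells which), for a name from the list of things; names that differ only in an ending like _2 or _b are one class to them, and where a whole thing is asked for, a point or a joint stands for the part that bears it (a point fixed in the world has none). Each returns a list of dicts, best first, with "p" (0 to 1); they miss things now and then, are a little off and sometimes report something else, mostly with a low value. They report only what shows in the picture. A call takes as long as a camera call.
- recognise(picture, query): "box" ([left, top, right, bottom] in pixels, round what is visible of it).
- cut_out(picture, query): "region" (400x640 bool, what is visible of it) and "box" ([left, top, right, bottom] in pixels, round what is visible of it).
- mark_of(picture, query): "pixel" ([row, column] in pixels: a listed point, or the origin of a listed thing).
The state is a dict: "time": time; "joint_pos": joint angles; "joint_velocities": joint speeds; "tau": joint torques, N m; "ee_pos": TCP position; "eef_rot": TCP orientation; "ft_force": force on the tool from outside, world axes, zero at the start; "wrist_torque": the same for the moment, N m; "width": opening from 0.0 (shut) to 1.0 (fully open); "grasp_force": force on a finger pad.
Only numpy, scipy, OpenCV 4.12 (cv2) and the standard library are available. Lean on these libraries where they do the work, as an engineer would, in place of code of your own. Each camera call takes 0.05 s, during which the arm holds its last target. There are 200 camera calls.

## Task

Lay the loose T-shaped truss plate flat in the cam fixture, stem towards the sliding jaw, crossbar up to the end stop between the two pins, and let go. Then turn the crank counter-clockwise (seen from above) until you feel the follower go over the cam's low lip and settle in the flat dwell, so that the plate stays clamped by itself; do not force the crank on up the high lip, which crushes the plate. Leave the tools lying around where they are.

Things in the scene. Friction and masses are not known exactly. Their poses are not given: they have to be found in the camera images.
- fixture: Fixed cam clamp on an aluminium base 250 x 130 x 10 mm. Origin on the table under the upright camshaft; x points from the camshaft to the end stop, z up. Along x in mm: crank and cam round 0, slide guide 55 to 81 (top z 40), jaw, steel rest for the plate 108 to 173 (top z 20; 26 wide up to x 144, so that fingers can straddle it, then 90 wide), end stop from 173.
- nest (a point): Where plate_mid belongs: 136.5 mm from the camshaft along the fixture's x, 4 mm above the rest, axes as the fixture's. The crossbar then touches the end stop, with 5 mm of play to each pin. The plate may be let go a few mm short of the stop: the jaw pushes it home.
- stop_face (a point): Middle of the end stop's upright face (z 20 to 29), which looks to the fixture's -x; above it the stop slopes back at 45 degrees to its top at z 37; it is 90 mm wide. Before it stand two round pins 9 mm thick (top z 30), 17 mm from the face and 59.5 mm either side of the middle line.
- plate_mid (a point): Middle of the loose plated T-shaped truss plate, half-way up: 73 mm long (x -37 to +36), 100 wide (y), 8 thick, about 60 g. Crossbar at +x (x 5 to 36, full width); stem at -x: 40 wide at its end block (x -37 to -15), to be gripped there across y, at about x = -26; 36 wide behind it. z is up. In the nest its axes are parallel to the fixture's.
- jaw: Sliding steel jaw 30 mm wide, z 19 to 33, sprung on the cam follower. Its origin is the fixture's while drawn back, with its face at x = 91.5, 8.5 mm short of a seated plate. Once on the plate it stops; more cam lift only loads its spring, so its position does not tell the dwell. It presses with about 16 N in the dwell, 20 N on the low lip; beyond 26 N the plate is spoilt.
- camshaft_axis (a point): Point on the upright camshaft axis, 54 mm over the table (the height of the crank arm's top). The flat steel cam below it, z 16 to 30, bears on the follower's roller at its +x side (the jaw's side): round base 18 mm from the axis, spiral rise, low lip, flat 32 mm from the axis, then a lip 5 mm higher than the low one and a steep drop.
- handle_grip (a point): Centre of the crank's upright round black handle, 20 mm thick, z 55 to 98 (this point at 78). It spins freely on its pin, 55 mm from the camshaft axis. The crank sits on the shaft at an angle to the cam that differs each time. At the start it stands roughly on the side away from the jaw; counter-clockwise from there to the dwell is 2.3 to 3.4 rad.
- roller_side (a point): Fixed point where the roller rests on the cam's base circle. Felt at the handle, turning counter-clockwise: almost free, then a load against the turn of 4 N growing to 13 N; over the low lip it reverses (2 to 5 N pulling on) until the flat's middle, 0.3 rad beyond the lip, where the crank stays if let go; then it grows again to over 20 N. Let go before the low lip, the crank runs back.
- pliers: Pliers on the table near the robot's edge, 44 x 135 x 14 mm, a bystander; origin on its underside at the middle.
- screwdriver_2: Red-handled screwdriver 186 mm long lying to the right, a bystander; origin on its underside at the middle.
- hex_key: Black hex key 30 x 79 x 8 mm lying to the right, a bystander; origin on its underside at the middle.

How it is judged (in metres and radians):
On the way, in this order (a step that is already met when the one before it is completed fails the run):
1. the plate lies flat in the nest, let go, not yet clamped (horizontal distance between plate_mid and nest below 0.012 m and height (world z) of plate_mid below 0.027 m and angle between the x axis of plate_mid and the x axis of nest, either way round below 0.2 rad and contact force between the fingers and plate below 0.1 N and contact force between jaw and plate below 3 N), for 0.1 s.
2. the jaw presses the plate as in the dwell (contact force between jaw and plate between 12 and 21 N), for 0.3 s.
At the end, for the whole second after the job is handed in: The plate lies flat on the rest, crossbar against the end stop (within 3 mm) between the pins (within 8 mm sideways, 0.1 rad), at rest, and the jaw presses it steadily with 13 to 20 N with the crank left alone, which happens only with the follower in the flat dwell (contact force between jaw and plate between 13 and 20 N and x of plate_mid in the frame of fixture between 0.1335 and 0.1395 m and y of plate_mid in the frame of fixture between -0.008 and 0.008 m and height (world z) of plate_mid below 0.027 m and angle between plate_mid's own z axis and vertical below 0.1 rad and angle between the x axis of plate_mid and the x axis of nest, either way round below 0.1 rad and linear speed of plate below 0.01 m/s); the robot touches nothing.
It fails at once if the plate is squeezed by the jaw with more than 26 N (cranked past the dwell towards the high lip) (contact force between jaw and plate above 26 N).
It fails at once if the pliers are shifted by more than 20 mm (distance of pliers from where it was at the start of the episode above 0.02 m).
It fails at once if the screwdriver is shifted by more than 20 mm (distance of screwdriver_2 from where it was at the start of the episode above 0.02 m).
It fails at once if the hex key is shifted by more than 20 mm (distance of hex_key from where it was at the start of the episode above 0.02 m).
It also fails if it takes over 67 s, if anything falls off the work surface, if the arm or the gripper's body presses on something with over 40 N, if the wrist force passes 120 N, or if a joint passes its speed limit or range.

## Working session

There is one attempt and no reset: what is moved stays moved. The work goes in short steps, Python scripts to look and compute and a tool call to move; the robot and the scene stay as the last step left them, time stands still between calls to the robot, and variables do not carry over. Pictures are saved under pics/ and viewed, at most 10 in all, crops included, and the job is handed in when it is done.

Besides the shell and the picture viewer there is one more tool, called after "Call:" as name(argument=value, ...) on one line, values as JSON. move_arm: Moves the arm, as the interface text tells. Its arguments: {"type":"object","properties":{"grip":{"type":"array"},"slide":{"type":"array"},"dr":{"type":"array"},"newtons":{"type":"number"}},"required":["grip","slide","dr"]}

```bash
mkdir -p pics; ls
cat > h.py <<'E'
import numpy as np, cv2, json
from cell import *
from scipy.spatial.transform import Rotation as R
def ray(im,px):
    r,c=px; u=np.array([(c-im['cx'])/im['fx'],(r-im['cy'])/im['fy']])
    v=u.copy()
    for _ in range(20): v=u/(1+im['k1']*(v@v))
    M=np.array(im['rotation'])
    if M.shape!=(3,3): M=R.from_quat(np.array(M)[[1,2,3,0]]).as_matrix()
    return np.array(im['position']),M@np.array([v[0],-v[1],-1])
def atz(im,px,z):
    p,d=ray(im,px); return p+d*(z-p[2])/d[2]
def proj(im,X):
    M=np.array(im['rotation'])
    if M.shape!=(3,3): M=R.from_quat(np.array(M)[[1,2,3,0]]).as_matrix()
    q=M.T@(np.array(X,float)-np.array(im['position'])); u=np.array([q[0]/-q[2],-q[1]/-q[2]])
    u=u*(1+im['k1']*(u@u)); return np.array([im['cy']+im['fy']*u[1],im['cx']+im['fx']*u[0]])
def tri(obs):
    A=0;b=0
    for im,px in obs:
        p,d=ray(im,px); d=d/np.linalg.norm(d); P=np.eye(3)-np.outer(d,d); A=A+P;b=b+P@p
    return np.linalg.solve(A,b)
def save(im,n): cv2.imwrite('pics/'+n+'.png',im['color'][:,:,::-1])
E
python3 - <<'E'
from h import *
np.set_printoptions(precision=1,suppress=True)
o=get_obs(); print({k:o[k] for k in o})
ims={n:get_image(n) for n in('top','side')}
Z=dict(plate_mid=None,nest=24,stop_face=24.5,camshaft_axis=54,handle_grip=78,roller_side=23,fixture=0,jaw=0,pliers=0,screwdriver_2=0,hex_key=0)
for n,im in ims.items():
    save(im,n); print(n,im['position'],R.from_matrix(im['rotation']).as_matrix()[:,2] if np.shape(im['rotation'])==(3,3) else im['rotation'])
for q in Z:
    ob=[]
    for n,im in ims.items():
        m=mark_of(im,q)
        for x in m[:2]: print(q,n,round(x['p'],2),np.array(x['pixel']), atz(im,x['pixel'],Z[q] or 4))
        if m: ob.append((im,m[0]['pixel']))
    if len(ob)>1: print('  tri',tri(ob))
a=np.vstack([ims['top']['color'],ims['side']['color']]); cv2.imwrite('pics/both.png',cv2.resize(a[:,:,::-1],(480,600),interpolation=cv2.INTER_AREA))
E
```

```text
pics
{'time': 0.0, 'joint_pos': array([-1.4,  0.3,  0. ,  1.5, -0. ,  1.3, -0. ]), 'joint_velocities': array([ 0., -0.,  0., -0.,  0., -0., -0.]), 'tau': array([ -0. , -38. ,   0.1, -23.1,   0. ,   0. ,  -0. ]), 'ee_pos': array([129.5, 534.2, 403.6]), 'eef_rot': array([-0. ,  0.1,  1. , -0. ]), 'ft_force': array([-0.6, -0.5, -0.5]), 'wrist_torque': array([ 0., -0., -0.]), 'grasp_force': 0.0, 'width': 1.000935624659008}
top [369.3  -4.2 900.1] [ 0.7  0.1 -0.1 -0.7]
side [  541.1 -1060.7   628.5] [0.9 0.5 0.  0. ]
plate_mid top 0.78 [197.9 227.7] [516.3 227.7   4. ]
plate_mid top 0.49 [159.6 433.1] [ 625.6 -291.8    4. ]
plate_mid side 0.8 [172.5 326.6] [518.8 225.8   4. ]
  tri [517.7 228.2   2.5]
nest top 0.72 [176.3 379.3] [ 574.5 -150.4   24. ]
nest top 0.68 [180.7 319.9] [560.5  -3.4  24. ]
nest side 0.79 [211.1 342.8] [562.3 -20.1  24. ]
  tri [ 559.1 -138.9   92.8]
stop_face top 0.67 [182.4 304.7] [555.4  34.   24.5]
stop_face side 0.71 [198.8 345.4] [568.9  39.1  24.5]
stop_face side 0.28 [295.9 321.8] [ 523.  -328.7   24.5]
  tri [562.2  34.7  25.1]
camshaft_axis top 0.78 [176
[... 362 characters left out ...]
55.6 -109.4   23. ]
fixture top 0.75 [179.5 370.3] [ 570.4 -130.9    4. ]
fixture side 0.7 [252.  347.4] [ 572.1 -157.8    4. ]
  tri [ 573.5 -133.3  -12.8]
jaw side 0.72 [232.2 344.6] [566.7 -80.1   4. ]
pliers side 0.54 [183.  271.5] [373.6 154.5   4. ]
pliers side 0.18 [231.5 346.8] [571.7 -76.9   4. ]
screwdriver_2 top 0.68 [200.5 435.6] [ 519.7 -294.6    4. ]
screwdriver_2 side 0.83 [294.7 320.4] [ 519.6 -300.5    4. ]
  tri [ 519.9 -295.8    0.3]
hex_key top 0.65 [199.9 227. ] [511.1 229.1   4. ]
hex_key top 0.59 [158.5 433.3] [ 628.5 -292.4    4. ]
hex_key side 0.72 [300.8 373.9] [ 619.3 -313.8    4. ]
hex_key side 0.43 [294.6 321.4] [ 521.5 -300.1    4. ]
  tri [ 649.7  387.4 -590.8]
```

View pics/top.png

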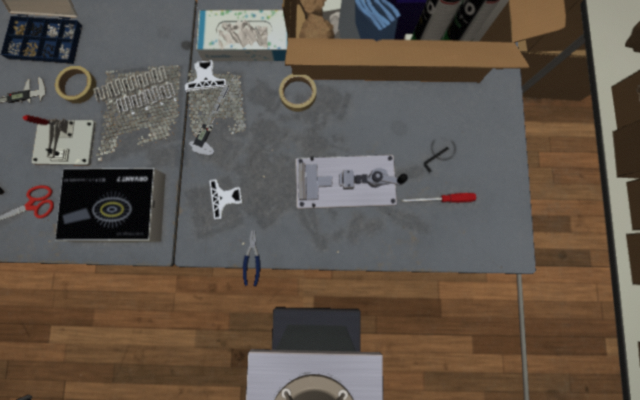

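View pics/side.png

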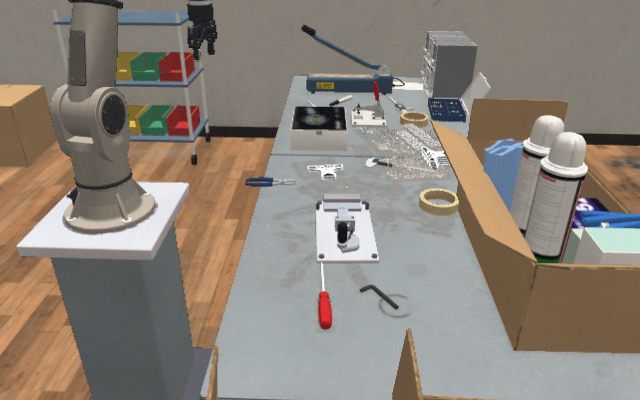

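The loose plate lies flat at top-view pixel (198,225), with its stem to the right. The fixture is at (180,347), with its end stop on the left and the handle at (178,402). The other T, at (75,205), is a distractor. Next I'll refine the angles.

View pics/crop.png

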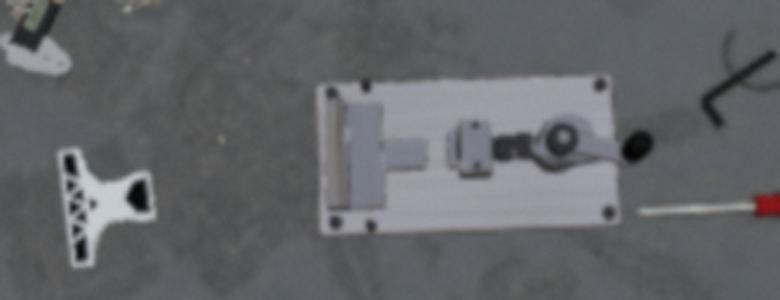

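```bash
cat >> h.py <<'E'
def go(x,y,z,yaw,o=None):
    "slide (m) and dr to TCP x,y,z (mm), tool x at yaw deg, pointing down"
    o=o or get_obs(); M=R.from_quat(o['eef_rot'][[1,2,3,0]])
    s=M.inv().apply(np.array([x,y,z])-o['ee_pos'])/1e3
    c,n=np.cos(np.radians(yaw)),np.sin(np.radians(yaw))
    T=R.from_matrix(np.array([[c,n,0],[n,-c,0],[0,0,-1.]]))
    print('slide',s.round(4),'dr',(M.inv()*T).as_rotvec().round(4))
E
python3 -c "
from h import *
go(522,204,290,101)"
```

```text
slide [-0.4593 -0.2288  0.1147] dr [1.0000e-04 0.0000e+00 1.1411e+00]
```

Call:
move_arm(grip=[0, 0, 0, 0, 0, 0, 0, 0], slide=[[-0.459, -0.229, 0.115], [-0.459, -0.229, 0.115], [-0.459, -0.229, 0.115], [-0.459, -0.229, 0.115], [-0.459, -0.229, 0.115], [-0.459, -0.229, 0.115], [-0.459, -0.229, 0.115], [-0.459, -0.229, 0.115]], dr=[[0, 0, 1.141], [0, 0, 1.141], [0, 0, 1.141], [0, 0, 1.141], [0, 0, 1.141], [0, 0, 1.141], [0, 0, 1.141], [0, 0, 1.141]], newtons=30)

```text
time: 2.12
ee_pos: [379.4, 323.4, 331.8]
eef_rot: [-0.0, 0.582, 0.813, 0.001]
ft_force: [0.6, 0.5, 0.4]
width: 0.998
grasp_force: 0.0
```

```bash
python3 -c "
from h import *
o=get_obs();print(o['time'],o['ee_pos'],o['joint_pos'])
go(522,204,290,101)"
```

```text
2.1167 [379.36545059 323.39500854 331.76726165] [-1.01900765  0.26667474  0.34030764  1.77412271 -0.09843129  1.11626941
 -0.31942599]
slide [-0.1589  0.0967  0.0417] dr [ 0.0008 -0.0008  0.1352]
```

Call:
move_arm(grip=[0, 0, 0, 0, 0, 0, 0, 0], slide=[[-0.159, 0.097, 0.042], [-0.159, 0.097, 0.042], [-0.159, 0.097, 0.042], [-0.159, 0.097, 0.042], [-0.159, 0.097, 0.042], [-0.159, 0.097, 0.042], [-0.159, 0.097, 0.042], [-0.159, 0.097, 0.042]], dr=[[0, 0, 0.135], [0, 0, 0.135], [0, 0, 0.135], [0, 0, 0.135], [0, 0, 0.135], [0, 0, 0.135], [0, 0, 0.135], [0, 0, 0.135]])

```text
time: 2.78
ee_pos: [521.4, 207.2, 289.6]
eef_rot: [-0.001, 0.633, 0.774, 0.0]
ft_force: [-0.1, -0.1, -0.5]
width: 0.998
grasp_force: 0.0
```

Run:
```python
from h import *
np.set_printoptions(precision=2,suppress=True)
o=get_obs();print(o['time'],o['ee_pos'],o['joint_pos'])
w=get_image('wrist'); save(w,'w1')
for m in mark_of(w,'plate_mid')[:2]: print(m['p'],m['pixel'],atz(w,m['pixel'],4))
for c in cut_out(w,'plate_mid')[:2]:
    p=np.argwhere(c['region']).astype(float)
    W=np.array([atz(w,x,8)[:2] for x in p],np.float32)
    r=cv2.minAreaRect(W);print(c['p'],c['box'],len(p),W.mean(0),r)
    a=np.radians(101)
    # grey-threshold outline box corners
    print(cv2.boxPoints(r))
```

```text
2.7833 [521.39 207.18 289.65] [-0.72  0.44  0.42  1.66 -0.2   1.08 -0.04]
0.95 [170.9, 320.7] [522.17 232.53   4.  ]
```

View pics/w1.png

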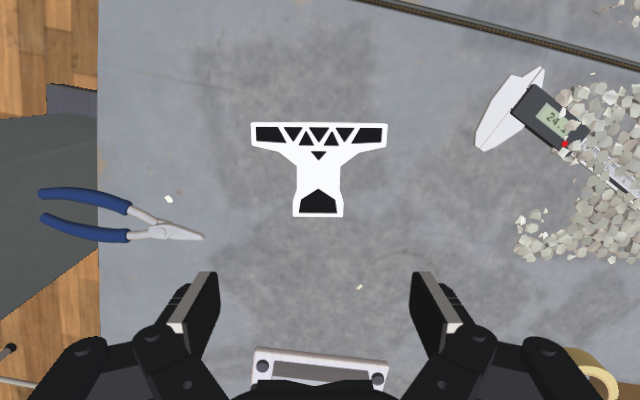

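The plate is seen squarely. Its crossbar corners are at (row 124, col 251/387) and its stem end is at (row 216, col 293/343). Next I'll turn the outline into a pose.

Run:
```python
from h import *
np.set_printoptions(precision=1,suppress=True)
im=cv2.imread('pics/w1.png'); import cell
w=get_image('wrist')
g=(w['color'].min(2)>190).astype(np.uint8); n,l,st,ce=cv2.connectedComponentsWithStats(g)
k=l[160,320] or l[180,300]; p=np.argwhere(l==k).astype(float); print(st[k])
W=np.array([atz(w,x,8)[:2] for x in p],np.float32); r=cv2.minAreaRect(W); print(r); print(cv2.boxPoints(r))
for px in((124,251),(124,387),(216,293),(216,343)): print(atz(w,px,8)[:2])
print(get_obs()['ee_pos'])
go(522,204,290,101)
```

```text
[ 251  123  137   96 4688]
((520.1741333007812, 232.55712890625), (100.42798614501953, 74.01940155029297), 10.870899200439453)
[[463.9 259.4]
 [477.8 186.7]
 [576.5 205.7]
 [562.5 278.4]]
[464.3 258.6]
[561.9 278.6]
[507.5 193.9]
[546.6 201.9]
[521.  208.  290.1]
slide [-0.  0.  0.] dr [ 0. -0.  0.]
```

Run:
```python
from h import *
go(525.4,207.5,174,101)
```

```text
slide [-0.0015  0.0042  0.1161] dr [ 0.0002 -0.0012  0.0092]
```

Call:
move_arm(grip=[0, 0, 0, 0, 0, 0, 0, 0], slide=[[-0.0015, 0.004, 0.03], [-0.0015, 0.004, 0.06], [-0.0015, 0.004, 0.09], [-0.0015, 0.004, 0.1], [-0.0015, 0.004, 0.1], [-0.0015, 0.004, 0.1], [-0.0015, 0.004, 0.1], [-0.0015, 0.004, 0.1]], dr=[[0, 0, 0], [0, 0, 0], [0, 0, 0], [0, 0, 0], [0, 0, 0], [0, 0, 0], [0, 0, 0], [0, 0, 0]])

```text
time: 3.65
ee_pos: [527.2, 206.1, 192.0]
eef_rot: [0.001, 0.634, 0.774, 0.002]
ft_force: [-0.4, -0.1, -0.8]
width: 0.998
grasp_force: 0.0
```

Run:
```python
from h import *
o=get_obs(); print(o['time'],o['ee_pos'],o['ft_force'])
w=get_image('wrist'); save(w,'w2')
g=(w['color'].min(2)>190).astype(np.uint8); n,l,st,ce=cv2.connectedComponentsWithStats(g)
k=1+np.argmax(st[1:,4]); p=np.argwhere(l==k).astype(float); print(st[k])
W=np.array([atz(w,x,8)[:2] for x in p],np.float32); r=cv2.minAreaRect(W); print(r)
a=np.radians(r[2]+90); print('grip',np.array(r[0])-25.5*np.array([np.cos(a),np.sin(a)]))
go(525.4,207.5,174,101)
```

```text
3.65 [527.1830873  206.0969609  191.99031478] [-0.376395   -0.09306484 -0.76860816]
[  197   136   221   144 11569]
((520.1361694335938, 232.9539337158203), (100.5177993774414, 73.8453369140625), 11.241584777832031)
grip [525.10729929 207.94317867]
slide [ 0.0018 -0.0014  0.0178] dr [ 0.004  -0.001   0.0063]
```

Call:
move_arm(grip=[0, 0, 0, 255, 255, 255, 255, 255], slide=[[0.002, -0.0015, 0.01], [0.002, -0.0015, 0.018], [0.002, -0.0015, 0.018], [0.002, -0.0015, 0.018], [0.002, -0.0015, 0.018], [0.002, -0.0015, 0.018], [0.002, -0.0015, 0.018], [0.002, -0.0015, 0.018]], dr=[[0, 0, 0.006], [0, 0, 0.006], [0, 0, 0.006], [0, 0, 0.006], [0, 0, 0.006], [0, 0, 0.006], [0, 0, 0.006], [0, 0, 0.006]], newtons=30)

```text
time: 4.37
ee_pos: [524.7, 207.4, 172.4]
eef_rot: [0.0, 0.636, 0.772, 0.001]
ft_force: [-0.1, -0.3, -0.0]
width: 0.455
grasp_force: 30.2
```

Call:
move_arm(grip=[255, 255, 255, 255, 255, 255, 255, 255], slide=[[0, 0, 0], [0, 0, 0], [0, 0, 0], [0, 0, 0], [0, 0, 0], [0, 0, 0], [0, 0, 0], [0, 0, 0]], dr=[[0, 0, 0], [0, 0, 0], [0, 0, 0], [0, 0, 0], [0, 0, 0], [0, 0, 0], [0, 0, 0], [0, 0, 0]])

```text
time: 5.03
ee_pos: [524.6, 207.4, 172.3]
eef_rot: [0.0, 0.636, 0.772, 0.001]
ft_force: [-0.2, -0.7, 6.3]
width: 0.461
grasp_force: 33.4
```

```bash
python3 -c "
from h import *
go(565.6,-31,245,93)"
```

```text
slide [-0.2418 -0.0052 -0.0728] dr [ 0.0013 -0.0002  0.1397]
```

Call:
move_arm(grip=[255, 255, 255, 255, 255, 255, 255, 255], slide=[[0, 0, -0.025], [0, 0, -0.06], [-0.03, -0.001, -0.073], [-0.07, -0.002, -0.073], [-0.11, -0.003, -0.073], [-0.15, -0.004, -0.073], [-0.19, -0.005, -0.073], [-0.22, -0.005, -0.073]], dr=[[0, 0, 0], [0, 0, 0], [0, 0, 0.03], [0, 0, 0.06], [0, 0, 0.09], [0, 0, 0.12], [0, 0, 0.14], [0, 0, 0.14]])

```text
time: 5.7
ee_pos: [560.4, -13.6, 243.9]
eef_rot: [-0.0, 0.69, 0.724, -0.002]
ft_force: [0.9, -0.2, -0.7]
width: 0.457
grasp_force: 30.6
```

Run:
```python
from h import *
np.set_printoptions(precision=4,suppress=True)
w=get_image('wrist'); w=get_image('wrist'); w=get_image('wrist'); t=get_image('top'); save(w,'w3')
o=get_obs(); print(o['time'],o['ee_pos'],o['ft_force'],o['width'])
for q,z in(('stop_face',24.5),('nest',24),('camshaft_axis',54),('handle_grip',78),('plate_mid',80)):
  for n,im in(('w',w),('t',t)):
    for m in mark_of(im,q)[:1]: print(q,n,m['p'],m['pixel'],atz(im,m['pixel'],z))
go(565.6,-31,245,93)
```

```text
5.9 [560.5853 -10.7609 243.7436] [-0.3549  0.2226  0.2106] 0.45322639678839327
stop_face w 0.62 [152.8, 318.2] [561.6122  31.2844  24.5   ]
nest w 0.55 [150.1, 317.2] [560.9902  32.7003  24.    ]
camshaft_axis t 0.75 [178.1, 376.8] [ 562.8996 -139.4039   54.    ]
handle_grip t 0.41 [180.8, 401.6] [ 552.1046 -193.107    78.    ]
plate_mid w 0.98 [230.9, 316.0] [561.1298   7.7364  80.    ]
slide [-0.0222  0.0031 -0.0002] dr [ 0.     -0.0001  0.0007]
```

View pics/w3.png

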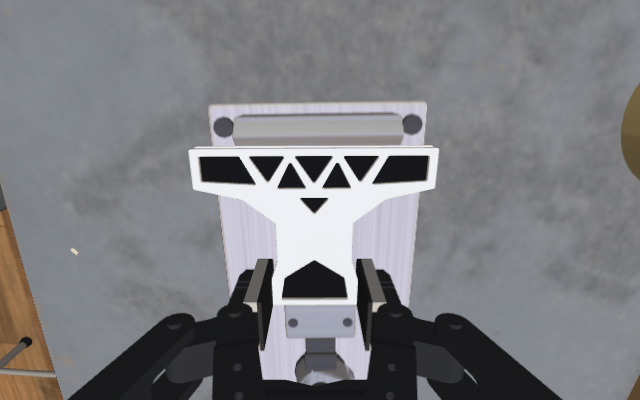

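The held plate hides the pins and the stop's face. The base's far corners show at (104,209) and (102,427), with bolts at (127,223) and (125,412) and the stop's top strip between columns 233 and 403. I'll use these for the fixture's pose.

Run:
```python
from h import *
np.set_printoptions(precision=2,suppress=True)
w=get_image('wrist'); t=get_image('top'); print(get_obs()['ee_pos'])
print('go from now (arm may have moved)')
for z,l in((10,[(104,209),(102,427),(260,225.5),(260,415.5)]),(14,[(127,223),(125,412)]),(37,[(115,233),(114,403)]),(30,[(127,223),(125,412)])):
    for p in l: print(z,p,atz(w,p,z)[:2])
# base outline from top picture, crop px/3 + offset
for z,l in((10,[(318,86),(610,76),(619,221),(322,234)]),(37,[(383,103),(384,206)]),(30,[(367,86),(371,226)]),(54,[(562,138)]),(98,[(637,146)])):
    for c,r in l: print('top',z,atz(t,(130+(r+.5)/3-.5,190+(c+.5)/3-.5),z)[:2])
```

```text
[561.29  -9.37 244.83]
go from now (arm may have moved)
10 (104, 209) [496.67  64.24]
10 (102, 427) [623.84  72.21]
10 (260, 225.5) [503.1  -37.75]
10 (260, 415.5) [632.68 -30.88]
14 (127, 223) [505.53  51.85]
14 (125, 412) [615.76  58.92]
37 (115, 233) [516.83  60.88]
37 (114, 403) [603.66  66.04]
30 (127, 223) [509.69  53.74]
30 (125, 412) [611.11  60.24]
top 10 [620.47  59.24]
top 10 [ 633.94 -188.1 ]
top 10 [ 509.63 -193.75]
top 10 [494.02  52.17]
top 37 [599.46   3.65]
top 37 [513.97   1.15]
top 30 [615.58  17.24]
top 30 [498.52  11.39]
top 54 [ 568.87 -139.93]
top 98 [ 553.4  -189.53]
```

Call:
move_arm(grip=[255, 255, 255, 255, 255, 255, 255, 255], slide=[[-0.035, 0.004, 0], [-0.065, 0.004, 0], [-0.065, 0.004, 0], [-0.065, 0.004, 0], [-0.065, 0.004, 0], [-0.065, 0.004, 0], [-0.065, 0.004, 0], [-0.065, 0.004, 0]], dr=[[0, 0, 0], [0, 0, 0], [0, 0, 0], [0, 0, 0], [0, 0, 0], [0, 0, 0], [0, 0, 0], [0, 0, 0]])

```text
time: 7.17
ee_pos: [568.8, -72.9, 244.7]
eef_rot: [-0.0, 0.688, 0.726, 0.0]
ft_force: [-0.3, 0.2, -0.5]
width: 0.459
grasp_force: 30.6
```

Run:
```python
from h import *
import pickle
np.set_printoptions(precision=2,suppress=True)
print(get_obs()['ee_pos'])
for i in range(3): get_image('wrist'); 
w=get_image('wrist'); o=get_obs(); print(o['ee_pos'],o['eef_rot'],w['position']); save(w,'w4'); pickle.dump(w,open('w4.pkl','wb'))
for q,z in(('stop_face',24.5),('nest',24),('plate_mid',80)):
    for m in mark_of(w,q)[:1]: print(q,m['p'],m['pixel'],atz(w,m['pixel'],z))
```

```text
[568.76 -72.88 244.65]
[568.72 -73.84 244.8 ] [-0.    0.69  0.73  0.  ] [565.03  10.91 214.06]
stop_face 0.81 [43.6, 308.8] [561.11  33.2   24.5 ]
nest 0.75 [115.8, 307.3] [562.05  -3.1   24.  ]
plate_mid 0.77 [229.1, 318.0] [569.78 -46.21  80.  ]
```

View pics/w4.png

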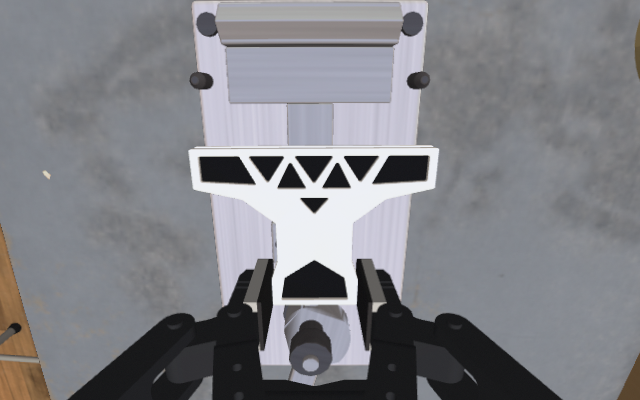

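The pins show at about (80,197) and (80,421). The wide rest's front edge is at row 102 (columns 230–391), the stop foot is at row 46, and the narrow rest spans columns 288–333.

Run:
```python
from h import *
import pickle
np.set_printoptions(precision=2,suppress=True)
w=pickle.load(open('w4.pkl','rb'))
for z,l in((20,[(102,230),(102,391),(46,227),(46,393),(120,288),(120,333)]),(30,[(80,195),(80,425)]),(10,[(2,193),(1,428)]),(14,[(24,207),(23,412)]),(37,[(5,217),(4,402)])):
    for p in l: print(z,p,atz(w,p,z)[:2])
# grey profile down column 310 and 260
g=w['color'].mean(2)
print(g[36:52,260].round(),g[96:108,260].round())
for yaw in(93,93.5,94):
    a=np.radians(yaw);u=np.array([np.cos(a),np.sin(a)]);v=np.array([-u[1],u[0]])
    f=lambda p,z:atz(w,p,z)[:2]
    m1=(f((102,230),20)+f((102,391),20))/2-144*u; m2=(f((46,227),20)+f((46,393),20))/2-173*u
    print(yaw,'cam from rest edge',m1,'stop',m2)
    c=m1; a2=f((80,195),30)-c; b2=f((80,425),30)-c; print(' pins',[(q@u,q@v) for q in(a2,b2)])
```

```text
20 (102, 230) [518.82   1.86]
20 (102, 391) [607.96   6.63]
20 (46, 227) [517.84  30.42]
20 (46, 393) [605.53  35.1 ]
20 (120, 288) [551.25  -6.26]
20 (120, 333) [576.52  -4.91]
30 (80, 195) [503.29  12.45]
30 (80, 425) [622.02  18.79]
10 (2, 193) [497.49  52.58]
10 (1, 428) [623.79  59.81]
14 (24, 207) [505.85  41.47]
14 (23, 412) [615.6   47.81]
37 (5, 217) [517.66  46.27]
37 (4, 402) [604.   51.3]
[138. 138. 138. 162. 171. 160. 145. 116.  71.  65.  66. 159. 168. 169.
 169. 169.] [172. 172. 172. 169. 168. 168. 146. 160. 202. 206. 206. 207.]
93 cam from rest edge [ 570.93 -139.56] stop [ 570.74 -140.  ]
 pins [(np.float64(155.33734649062558), np.float64(59.58697293603946)), (np.float64(155.45919788717296), np.float64(-59.30724605291926))]
93.5 cam from rest edge [ 572.18 -139.49] stop [ 572.25 -139.92]
 pins [(np.float64(155.8569026337778), np.float64(59.48576829008698)), (np.float64(154.9412147680388), np.float64(-59.404986911862416))]
94 cam from rest edge [ 573.43 -139.41] stop [ 573.76 -139.82]
 pins [(np.float64(156.37555582788855), np.float64(59.38003357257063)), (np.float64(154.42239843303935), np.float64(-59.49820385105649))]
```

```bash
python3 -c "
from h import *
print(get_obs()['ee_pos'])
go(565.3,-32.3,206,93.1)"
```

```text
[568.67623064 -74.2205267  244.79620546]
slide [ 0.042  -0.0012  0.0388] dr [ 0.0001  0.     -0.0019]
```

Call:
move_arm(grip=[255, 255, 255, 255, 255, 255, 255, 255], slide=[[0.02, -0.001, 0], [0.042, -0.001, 0.01], [0.042, -0.001, 0.025], [0.042, -0.001, 0.039], [0.042, -0.001, 0.039], [0.042, -0.001, 0.039], [0.042, -0.001, 0.039], [0.042, -0.001, 0.039]], dr=[[0, 0, -0.002], [0, 0, -0.002], [0, 0, -0.002], [0, 0, -0.002], [0, 0, -0.002], [0, 0, -0.002], [0, 0, -0.002], [0, 0, -0.002]])

```text
time: 8.18
ee_pos: [566.1, -33.0, 206.9]
eef_rot: [0.001, 0.688, 0.726, 0.001]
ft_force: [0.4, -0.7, -0.5]
width: 0.459
grasp_force: 30.6
```

```bash
python3 -c "
from h import *
get_image('wrist');get_image('wrist');get_image('wrist')
o=get_obs();print(o['ee_pos'],o['ft_force'])
go(565.3,-32.3,193,93.1,o)"
```

```text
[565.8681064  -32.73425035 206.62337985] [0.08680429 0.41691609 0.18747244]
slide [ 0.0005 -0.0006  0.0136] dr [ 0.0016  0.0001 -0.0005]
```

Call:
move_arm(grip=[255, 255, 255, 255, 255, 255, 255, 255], slide=[[0, 0, 0.004], [0, 0, 0.007], [0, 0, 0.01], [0, 0, 0.012], [0, 0, 0.0135], [0, 0, 0.0135], [0, 0, 0.0135], [0, 0, 0.0135]], dr=[[0, 0, 0], [0, 0, 0], [0, 0, 0], [0, 0, 0], [0, 0, 0], [0, 0, 0], [0, 0, 0], [0, 0, 0]])

```text
time: 9.0
ee_pos: [565.5, -32.4, 192.2]
eef_rot: [-0.0, 0.688, 0.726, -0.0]
ft_force: [-0.6, -0.3, 0.2]
width: 0.457
grasp_force: 30.7
```

Call:
move_arm(grip=[0, 0, 0, 0, 0, 0, 0, 0], slide=[[0, 0, 0], [0, 0, 0], [0, 0, 0], [0, 0, 0], [0, 0, 0], [0, 0, 0], [0, 0, 0], [0, 0, -0.02]], dr=[[0, 0, 0], [0, 0, 0], [0, 0, 0], [0, 0, 0], [0, 0, 0], [0, 0, 0], [0, 0, 0], [0, 0, 0]])

```text
time: 9.67
ee_pos: [563.4, -31.9, 208.9]
eef_rot: [-0.003, 0.688, 0.726, -0.003]
ft_force: [-0.2, 0.3, -0.5]
width: 0.998
grasp_force: 0.0
```

Call:
move_arm(grip=[0, 0, 0, 0, 0, 0, 0, 0], slide=[[0, 0, -0.04], [0, 0, -0.08], [0, 0, -0.12], [-0.03, 0, -0.13], [-0.06, 0, -0.13], [-0.06, 0, -0.13], [-0.06, 0, -0.13], [-0.06, 0, -0.13]], dr=[[0, 0, 0], [0, 0, 0], [0, 0, 0], [0, 0, 0], [0, 0, 0], [0, 0, 0], [0, 0, 0], [0, 0, 0]])

```text
time: 10.33
ee_pos: [568.6, -92.0, 341.9]
eef_rot: [-0.001, 0.688, 0.726, 0.0]
ft_force: [0.5, 1.1, -0.2]
width: 1.0
grasp_force: 0.0
```

Run:
```python
from h import *
import pickle
np.set_printoptions(precision=2,suppress=True)
get_image('wrist');get_image('wrist')
w=get_image('wrist');o=get_obs();print(o['time'],o['ee_pos'],o['width']);save(w,'w5'); pickle.dump(w,open('w5.pkl','wb'))
g=(w['color'].min(2)>200).astype(np.uint8); n,l,st,ce=cv2.connectedComponentsWithStats(g)
a=np.radians(93.1);u=np.array([np.cos(a),np.sin(a)]);v=np.array([-u[1],u[0]]);c=np.array([571.1,-139.7])
for m in mark_of(w,'plate_mid')[:1]: q=atz(w,m['pixel'],24)[:2]-c; print(m['p'],m['pixel'],q@u,q@v)
t=get_image('top');s=get_image('side')
H=[(im,mark_of(im,'handle_grip')[0]) for im in(w,t,s) if mark_of(im,'handle_grip')]
for im,m in H: print(m['p'],m['pixel'],atz(im,m['pixel'],78)[:2])
print(tri([(im,m['pixel']) for im,m in H]))
```

```text
10.4833 [568.81 -90.68 341.62] 1.003736923083111
0.67 [90.9, 315.8] 132.78349561581462 -1.9549007945431671
0.86 [324.4, 295.9] [ 559.77 -192.75]
0.46 [230.7, 341.7] [ 557.9  -190.99]
[ 558.83 -192.15   78.72]
```

View pics/w5.png

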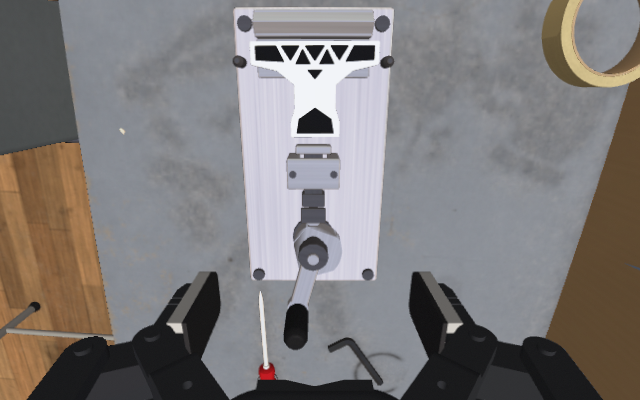

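Placed: the crossbar is just short of the stop (rows 42–65) between the pins, and the stem end at row 136 is clear of the jaw at row 146. The handle is at (325,296). Next is the crank.

```bash
python3 -c "
from h import *
o=get_obs();print(o['ee_pos'],o['joint_pos'])
go(559.3,-193,234,93.1,o)"
```

```text
[568.75516895 -92.16290031 342.25869531] [-0.25103991  0.43726673  0.53721472  1.552223   -0.23314926  1.21652462
  0.38032977]
slide [-0.1002 -0.0149  0.1083] dr [-0.      0.      0.0002]
```

Call:
move_arm(grip=[0, 0, 0, 0, 0, 0, 0, 0], slide=[[-0.04, -0.006, 0], [-0.08, -0.012, 0], [-0.1, -0.015, 0.01], [-0.1, -0.015, 0.04], [-0.1, -0.015, 0.05], [-0.1, -0.015, 0.05], [-0.1, -0.015, 0.05], [-0.1, -0.015, 0.05]], dr=[[0, 0, 0], [0, 0, 0], [0, 0, 0], [0, 0, 0], [0, 0, 0], [0, 0, 0], [0, 0, 0], [0, 0, 0]])

```text
time: 11.55
ee_pos: [560.1, -191.6, 293.2]
eef_rot: [0.0, 0.687, 0.727, 0.001]
ft_force: [-0.8, 0.3, 0.3]
width: 0.997
grasp_force: 0.0
```

```bash
python3 -c "
from h import *
o=get_obs();print(o['ee_pos'],o['ft_force'])
go(559.3,-193,234,93.1,o)"
```

```text
[ 560.11889205 -191.63148384  293.22282382] [-0.80214911  0.30282902  0.25068898]
slide [-0.0013 -0.001   0.0592] dr [ 0.0017 -0.0002  0.0027]
```

Call:
move_arm(grip=[0, 0, 0, 0, 255, 255, 255, 255], slide=[[-0.001, -0.001, 0.025], [-0.001, -0.001, 0.05], [-0.001, -0.001, 0.059], [-0.001, -0.001, 0.059], [-0.001, -0.001, 0.059], [-0.001, -0.001, 0.059], [-0.001, -0.001, 0.059], [-0.001, -0.001, 0.059]], dr=[[0, 0, 0], [0, 0, 0], [0, 0, 0], [0, 0, 0], [0, 0, 0], [0, 0, 0], [0, 0, 0], [0, 0, 0]], newtons=50)

```text
time: 12.22
ee_pos: [558.8, -194.3, 234.8]
eef_rot: [0.001, 0.688, 0.726, 0.001]
ft_force: [0.6, -0.2, -0.1]
width: 0.452
grasp_force: 0.0
```

Call:
move_arm(grip=[255, 255, 255, 255, 255, 255, 255, 255], slide=[[0, 0, 0], [0, 0, 0], [0, 0, 0], [0, 0, 0], [0, 0, 0], [0, 0, 0], [0, 0, 0], [0, 0, 0]], dr=[[0, 0, 0], [0, 0, 0], [0, 0, 0], [0, 0, 0], [0, 0, 0], [0, 0, 0], [0, 0, 0], [0, 0, 0]])

```text
time: 12.88
ee_pos: [558.6, -194.2, 234.2]
eef_rot: [0.001, 0.688, 0.726, 0.0]
ft_force: [-0.4, 0.5, 5.9]
width: 0.217
grasp_force: 49.1
```

```bash
cat > arc.py <<'E'
import numpy as np,sys
def sl(a,bs,yaw=93.1,r=55.,p0=256.9):
    y=np.radians(yaw);X=np.array([np.cos(y),np.sin(y)]);Y=np.array([np.sin(y),-np.cos(y)])
    P=lambda t:r*np.array([np.cos(np.radians(p0)+t),np.sin(np.radians(p0)+t)])
    return [[round(float((P(b)-P(a))@X)/1e3,4),round(float((P(b)-P(a))@Y)/1e3,4),0] for b in bs]
E
python3 - <<'E'
from arc import *
for a,b in((0,.6),(.6,1.2),(1.2,1.7)): print(a,b,sl(a,list(np.linspace(a,b,7)[1:])+[b,b]))
for a in np.arange(1.7,3.6,.1): print(round(a,1),sl(a,[a+.05,a+.1]))
E
```

```text
0 0.6 [[-0.0013, 0.0053, 0], [-0.002, 0.0108, 0], [-0.0022, 0.0163, 0], [-0.0018, 0.0218, 0], [-0.0009, 0.0272, 0], [0.0006, 0.0325, 0], [0.0006, 0.0325, 0], [0.0006, 0.0325, 0]]
0.6 1.2 [[0.002, 0.0051, 0], [0.0045, 0.01, 0], [0.0074, 0.0147, 0], [0.0108, 0.019, 0], [0.0146, 0.023, 0], [0.0188, 0.0265, 0], [0.0188, 0.0265, 0], [0.0188, 0.0265, 0]]
1.2 1.7 [[0.0038, 0.0026, 0], [0.0077, 0.0049, 0], [0.0118, 0.0069, 0], [0.0161, 0.0085, 0], [0.0205, 0.0098, 0], [0.025, 0.0107, 0], [0.025, 0.0107, 0], [0.025, 0.0107, 0]]
1.7 [[0.0027, 0.0004, 0], [0.0055, 0.0006, 0]]
1.8 [[0.0027, 0.0001, 0], [0.0055, 0.0, 0]]
1.9 [[0.0027, -0.0002, 0], [0.0055, -0.0005, 0]]
2.0 [[0.0027, -0.0005, 0], [0.0054, -0.0011, 0]]
2.1 [[0.0026, -0.0007, 0], [0.0053, -0.0016, 0]]
2.2 [[0.0026, -0.001, 0], [0.0051, -0.0021, 0]]
2.3 [[0.0024, -0.0012, 0], [0.0048, -0.0026, 0]]
2.4 [[0.0023, -0.0015, 0], [0.0045, -0.0031, 0]]
2.5 [[0.0022, -0.0017, 0], [0.0042, -0.0035, 0]]
2.6 [[0.002, -0.0019, 0], [0.0038, -0.0039, 0]]
2.7 [[0.0018, -0.0021, 0], [0.0034, -0.0043, 0]]
2.8 [[0.0016, -0.0023, 0], [0.003, -0.0046, 0]]
2.9 [[0.0013, -0.0024, 0], [0.0025, -0.0049, 0]]
3.0 [[0.0011, -0.0025, 0], [0.002, -0.0051, 0]]
3.1 [[0.0008, -0.0026, 0], [0.0015, -0.0053, 0]]
3.2 [[0.0005, -0.0027, 0], [0.001, -0.0054, 0]]
3.3 [[0.0003, -0.0027, 0], [0.0004, -0.0055, 0]]
3.4 [[-0.0, -0.0027, 0], [-0.0001, -0.0055, 0]]
3.5 [[-0.0003, -0.0027, 0], [-0.0007, -0.0055, 0]]
```

Call:
move_arm(grip=[255, 255, 255, 255, 255, 255, 255, 255], slide=[[-0.0013, 0.0053, 0], [-0.002, 0.0108, 0], [-0.0022, 0.0163, 0], [-0.0018, 0.0218, 0], [-0.0009, 0.0272, 0], [0.0006, 0.0325, 0], [0.0006, 0.0325, 0], [0.0006, 0.0325, 0]], dr=[[0, 0, 0], [0, 0, 0], [0, 0, 0], [0, 0, 0], [0, 0, 0], [0, 0, 0], [0, 0, 0], [0, 0, 0]])

```text
time: 13.55
ee_pos: [590.6, -191.6, 234.1]
eef_rot: [-0.0, 0.688, 0.726, 0.0]
ft_force: [-2.1, 0.7, 7.5]
width: 0.216
grasp_force: 49.4
```

Call:
move_arm(grip=[255, 255, 255, 255, 255, 255, 255, 255], slide=[[0.002, 0.0051, 0], [0.0045, 0.01, 0], [0.0074, 0.0147, 0], [0.0108, 0.019, 0], [0.0146, 0.023, 0], [0.0188, 0.0265, 0], [0.0188, 0.0265, 0], [0.0188, 0.0265, 0]], dr=[[0, 0, 0], [0, 0, 0], [0, 0, 0], [0, 0, 0], [0, 0, 0], [0, 0, 0], [0, 0, 0], [0, 0, 0]])

```text
time: 14.22
ee_pos: [613.6, -174.8, 234.0]
eef_rot: [-0.001, 0.689, 0.725, -0.003]
ft_force: [-6.8, -2.2, 8.1]
width: 0.218
grasp_force: 49.6
```

Call:
move_arm(grip=[255, 255, 255, 255, 255, 255, 255, 255], slide=[[0.0038, 0.0026, 0], [0.0077, 0.0049, 0], [0.0118, 0.0069, 0], [0.0161, 0.0085, 0], [0.0205, 0.0098, 0], [0.025, 0.0107, 0], [0.025, 0.0107, 0], [0.025, 0.0107, 0]], dr=[[0, 0, 0], [0, 0, 0], [0, 0, 0], [0, 0, 0], [0, 0, 0], [0, 0, 0], [0, 0, 0], [0, 0, 0]])

```text
time: 14.88
ee_pos: [623.7, -152.1, 234.2]
eef_rot: [0.003, 0.69, 0.724, -0.004]
ft_force: [-2.6, -7.3, 4.9]
width: 0.212
grasp_force: 49.2
```

```bash
cat > f.py <<'E'
from h import *
C=np.array([571.1,-139.7])
def st():
    o=get_obs(); d=o['ee_pos'][:2]-C; a=np.arctan2(d[1],d[0]); f=o['ft_force'][:2]
    print('t %.2f turned %.2f r %.1f'%(o['time'],np.radians(np.degrees(a)%360-256.9)%(2*np.pi),np.hypot(*d)),'tang %.1f rad %.1f'%(f@[-np.sin(a),np.cos(a)],f@[np.cos(a),np.sin(a)]),o['ee_pos'].round(1))
st()
E
python3 f.py
```

```text
t 14.88 turned 1.57 r 54.1 tang -7.7 rad -0.8 [ 623.7 -152.1  234.2]
```

Call:
move_arm(grip=[255, 255, 255, 255, 255, 255, 255, 255], slide=[[0.0014, 0.0002, 0], [0.0027, 0.0004, 0], [0.004, 0.0005, 0], [0.0055, 0.0006, 0], [0.0055, 0.0006, 0], [0.0055, 0.0006, 0], [0.0055, 0.0006, 0], [0.0055, 0.0006, 0]], dr=[[0, 0, 0], [0, 0, 0], [0, 0, 0], [0, 0, 0], [0, 0, 0], [0, 0, 0], [0, 0, 0], [0, 0, 0]])

```text
time: 15.55
ee_pos: [624.6, -146.3, 234.2]
eef_rot: [0.003, 0.689, 0.724, -0.003]
ft_force: [-2.4, -7.7, 3.7]
width: 0.216
grasp_force: 49.1
```

Call:
move_arm(grip=[255, 255, 255, 255, 255, 255, 255, 255], slide=[[0.0014, 0, 0], [0.0027, 0, 0], [0.004, 0, 0], [0.0055, 0, 0], [0.0055, 0, 0], [0.0055, 0, 0], [0.0055, 0, 0], [0.0055, 0, 0]], dr=[[0, 0, 0], [0, 0, 0], [0, 0, 0], [0, 0, 0], [0, 0, 0], [0, 0, 0], [0, 0, 0], [0, 0, 0]])

```text
time: 16.22
ee_pos: [624.8, -140.7, 234.3]
eef_rot: [0.004, 0.689, 0.724, -0.003]
ft_force: [0.3, -7.4, 2.7]
width: 0.215
grasp_force: 49.0
```

```bash
python3 f.py
```

```text
t 16.22 turned 1.78 r 53.7 tang -7.4 rad 0.4 [ 624.8 -140.7  234.3]
```

Commanded angle is 1.9, load about 7.5 N. Continuing in 0.1 rad steps.

Call:
move_arm(grip=[255, 255, 255, 255, 255, 255, 255, 255], slide=[[0.0014, -0.0001, 0], [0.0027, -0.0002, 0], [0.004, -0.0003, 0], [0.0055, -0.0005, 0], [0.0055, -0.0005, 0], [0.0055, -0.0005, 0], [0.0055, -0.0005, 0], [0.0055, -0.0005, 0]], dr=[[0, 0, 0], [0, 0, 0], [0, 0, 0], [0, 0, 0], [0, 0, 0], [0, 0, 0], [0, 0, 0], [0, 0, 0]])

```text
time: 16.88
ee_pos: [624.4, -135.4, 234.3]
eef_rot: [0.005, 0.689, 0.724, -0.003]
ft_force: [0.8, -8.2, 1.5]
width: 0.215
grasp_force: 48.9
```

Call:
move_arm(grip=[255, 255, 255, 255, 255, 255, 255, 255], slide=[[0.0014, -0.0002, 0], [0.0027, -0.0005, 0], [0.004, -0.0008, 0], [0.0054, -0.0011, 0], [0.0054, -0.0011, 0], [0.0054, -0.0011, 0], [0.0054, -0.0011, 0], [0.0054, -0.0011, 0]], dr=[[0, 0, 0], [0, 0, 0], [0, 0, 0], [0, 0, 0], [0, 0, 0], [0, 0, 0], [0, 0, 0], [0, 0, 0]])

```text
time: 17.55
ee_pos: [623.6, -130.3, 234.4]
eef_rot: [0.006, 0.689, 0.724, -0.002]
ft_force: [2.5, -8.9, 0.6]
width: 0.214
grasp_force: 48.9
```

```bash
python3 f.py
```

```text
t 17.55 turned 1.98 r 53.3 tang -9.2 rad 0.9 [ 623.6 -130.3  234.4]
```

Call:
move_arm(grip=[255, 255, 255, 255, 255, 255, 255, 255], slide=[[0.0013, -0.0003, 0], [0.0026, -0.0007, 0], [0.004, -0.0011, 0], [0.0053, -0.0016, 0], [0.0053, -0.0016, 0], [0.0053, -0.0016, 0], [0.0053, -0.0016, 0], [0.0053, -0.0016, 0]], dr=[[0, 0, 0], [0, 0, 0], [0, 0, 0], [0, 0, 0], [0, 0, 0], [0, 0, 0], [0, 0, 0], [0, 0, 0]])

```text
time: 18.22
ee_pos: [622.2, -125.1, 234.4]
eef_rot: [0.006, 0.689, 0.724, -0.002]
ft_force: [3.3, -7.9, 0.3]
width: 0.212
grasp_force: 49.0
```

Call:
move_arm(grip=[255, 255, 255, 255, 255, 255, 255, 255], slide=[[0.0013, -0.0005, 0], [0.0026, -0.001, 0], [0.0038, -0.0015, 0], [0.0051, -0.0021, 0], [0.0051, -0.0021, 0], [0.0051, -0.0021, 0], [0.0051, -0.0021, 0], [0.0051, -0.0021, 0]], dr=[[0, 0, 0], [0, 0, 0], [0, 0, 0], [0, 0, 0], [0, 0, 0], [0, 0, 0], [0, 0, 0], [0, 0, 0]])

```text
time: 18.88
ee_pos: [620.4, -120.1, 234.5]
eef_rot: [0.007, 0.689, 0.724, -0.002]
ft_force: [5.6, -8.8, -1.5]
width: 0.215
grasp_force: 49.0
```

```bash
python3 f.py
```

```text
t 18.88 turned 2.18 r 53.0 tang -10.3 rad 2.0 [ 620.4 -120.1  234.5]
```

Load is rising (about 10 N), commanded angle 2.3.

Call:
move_arm(grip=[255, 255, 255, 255, 255, 255, 255, 255], slide=[[0.0012, -0.0006, 0], [0.0024, -0.0012, 0], [0.0036, -0.0019, 0], [0.0048, -0.0026, 0], [0.0048, -0.0026, 0], [0.0048, -0.0026, 0], [0.0048, -0.0026, 0], [0.0048, -0.0026, 0]], dr=[[0, 0, 0], [0, 0, 0], [0, 0, 0], [0, 0, 0], [0, 0, 0], [0, 0, 0], [0, 0, 0], [0, 0, 0]])

```text
time: 19.55
ee_pos: [618.0, -115.1, 234.5]
eef_rot: [0.007, 0.689, 0.725, -0.001]
ft_force: [7.9, -9.3, -1.8]
width: 0.22
grasp_force: 49.1
```

Call:
move_arm(grip=[255, 255, 255, 255, 255, 255, 255, 255], slide=[[0.0012, -0.0007, 0], [0.0023, -0.0015, 0], [0.0034, -0.0023, 0], [0.0045, -0.0031, 0], [0.0045, -0.0031, 0], [0.0045, -0.0031, 0], [0.0045, -0.0031, 0], [0.0045, -0.0031, 0]], dr=[[0, 0, 0], [0, 0, 0], [0, 0, 0], [0, 0, 0], [0, 0, 0], [0, 0, 0], [0, 0, 0], [0, 0, 0]])

```text
time: 20.22
ee_pos: [615.3, -110.5, 234.6]
eef_rot: [0.008, 0.689, 0.725, -0.0]
ft_force: [8.3, -8.2, -3.6]
width: 0.209
grasp_force: 49.1
```

```bash
python3 f.py
```

```text
t 20.22 turned 2.38 r 53.0 tang -11.4 rad 2.4 [ 615.3 -110.5  234.6]
```

Call:
move_arm(grip=[255, 255, 255, 255, 255, 255, 255, 255], slide=[[0.0011, -0.0008, 0], [0.0022, -0.0017, 0], [0.0032, -0.0026, 0], [0.0042, -0.0035, 0], [0.0042, -0.0035, 0], [0.0042, -0.0035, 0], [0.0042, -0.0035, 0], [0.0042, -0.0035, 0]], dr=[[0, 0, 0], [0, 0, 0], [0, 0, 0], [0, 0, 0], [0, 0, 0], [0, 0, 0], [0, 0, 0], [0, 0, 0]])

```text
time: 20.88
ee_pos: [612.0, -106.0, 234.6]
eef_rot: [0.008, 0.689, 0.725, 0.0]
ft_force: [9.7, -8.6, -3.5]
width: 0.212
grasp_force: 49.1
```

```bash
python3 f.py
```

```text
t 20.88 turned 2.49 r 53.0 tang -12.8 rad 2.0 [ 612.  -106.   234.6]
```

Call:
move_arm(grip=[255, 255, 255, 255, 255, 255, 255, 255], slide=[[0.001, -0.0009, 0], [0.002, -0.0019, 0], [0.0029, -0.0029, 0], [0.0038, -0.0039, 0], [0.0038, -0.0039, 0], [0.0038, -0.0039, 0], [0.0038, -0.0039, 0], [0.0038, -0.0039, 0]], dr=[[0, 0, 0], [0, 0, 0], [0, 0, 0], [0, 0, 0], [0, 0, 0], [0, 0, 0], [0, 0, 0], [0, 0, 0]])

```text
time: 21.55
ee_pos: [606.4, -99.4, 234.4]
eef_rot: [0.003, 0.688, 0.725, 0.0]
ft_force: [2.1, -2.5, 4.9]
width: 0.214
grasp_force: 50.2
```

```bash
python3 f.py
```

```text
t 21.55 turned 2.65 r 53.6 tang -3.2 rad -0.5 [606.4 -99.4 234.4]
```

Call:
move_arm(grip=[255, 255, 255, 255, 255, 255, 255, 255], slide=[[0.0009, -0.001, 0], [0.0018, -0.0021, 0], [0.0026, -0.0032, 0], [0.0034, -0.0043, 0], [0.0034, -0.0043, 0], [0.0034, -0.0043, 0], [0.0034, -0.0043, 0], [0.0034, -0.0043, 0]], dr=[[0, 0, 0], [0, 0, 0], [0, 0, 0], [0, 0, 0], [0, 0, 0], [0, 0, 0], [0, 0, 0], [0, 0, 0]])

```text
time: 22.22
ee_pos: [600.1, -94.2, 234.3]
eef_rot: [-0.0, 0.688, 0.726, -0.0]
ft_force: [-1.4, -0.1, 7.9]
width: 0.221
grasp_force: 50.6
```

```bash
python3 f.py
```

```text
t 22.22 turned 2.80 r 53.9 tang 1.1 rad -0.8 [600.1 -94.2 234.3]
```

Load has reversed, so the follower is past the low lip. One small step of about 0.07 rad towards mid-flat.

Call:
move_arm(grip=[255, 255, 255, 255, 255, 255, 255, 255], slide=[[0.0006, -0.0008, 0], [0.0011, -0.0016, 0], [0.0016, -0.0024, 0], [0.0021, -0.0032, 0], [0.0021, -0.0032, 0], [0.0021, -0.0032, 0], [0.0021, -0.0032, 0], [0.0021, -0.0032, 0]], dr=[[0, 0, 0], [0, 0, 0], [0, 0, 0], [0, 0, 0], [0, 0, 0], [0, 0, 0], [0, 0, 0], [0, 0, 0]])

```text
time: 22.88
ee_pos: [597.3, -92.6, 234.4]
eef_rot: [0.001, 0.688, 0.726, 0.0]
ft_force: [0.7, -2.1, 6.9]
width: 0.214
grasp_force: 50.4
```

```bash
python3 f.py; python3 -c "
from h import *
get_image('wrist')"; python3 f.py
```

```text
t 22.88 turned 2.86 r 53.9 tang -1.7 rad -1.5 [597.3 -92.6 234.4]
t 22.93 turned 2.86 r 53.9 tang -2.2 rad -1.4 [597.3 -92.6 234.4]
```

Load is about -2 N, just past zero at mid-flat. Releasing now so the crank settles, then lifting.

Call:
move_arm(grip=[0, 0, 0, 0, 0, 0, 0, 0], slide=[[0, 0, 0], [0, 0, 0], [0, 0, 0], [0, 0, 0], [0, 0, 0], [0, 0, 0], [0, 0, 0], [0, 0, 0]], dr=[[0, 0, 0], [0, 0, 0], [0, 0, 0], [0, 0, 0], [0, 0, 0], [0, 0, 0], [0, 0, 0], [0, 0, 0]])

```text
time: 23.6
ee_pos: [597.1, -92.3, 233.2]
eef_rot: [-0.0, 0.688, 0.726, -0.0]
ft_force: [-0.6, 0.7, 0.9]
width: 0.999
grasp_force: 0.0
```

Call:
move_arm(grip=[0, 0, 0, 0, 0, 0, 0, 0], slide=[[0, 0, -0.03], [0, 0, -0.06], [0, 0, -0.09], [0, 0, -0.12], [-0.04, 0, -0.13], [-0.08, 0, -0.13], [-0.08, 0, -0.13], [-0.08, 0, -0.13]], dr=[[0, 0, 0], [0, 0, 0], [0, 0, 0], [0, 0, 0], [0, 0, 0], [0, 0, 0], [0, 0, 0], [0, 0, 0]])

```text
time: 24.27
ee_pos: [600.2, -176.8, 363.8]
eef_rot: [0.001, 0.691, 0.723, -0.001]
ft_force: [-0.5, 0.7, -0.5]
width: 1.0
grasp_force: 0.0
```

Run:
```python
from h import *
get_image('wrist')
w=get_image('wrist');o=get_obs();print(o['time'],o['ee_pos'],o['width']);save(w,'w6')
for q,z in(('handle_grip',78),('plate_mid',24)):
    for m in mark_of(w,q)[:1]:
        x=atz(w,m['pixel'],z)[:2]-[571.1,-139.7]; print(q,m['p'],m['pixel'],x,'turned',np.radians((np.degrees(np.arctan2(x[1],x[0]))-256.9)%360))
```

```text
24.3667 [ 601.4211311  -171.88850693  362.83951803] 0.9990495916750335
handle_grip 0.94 [88.0, 313.9] [26.10477931 51.2370968 ] turned 2.8990201726652796
```

View pics/w6.png

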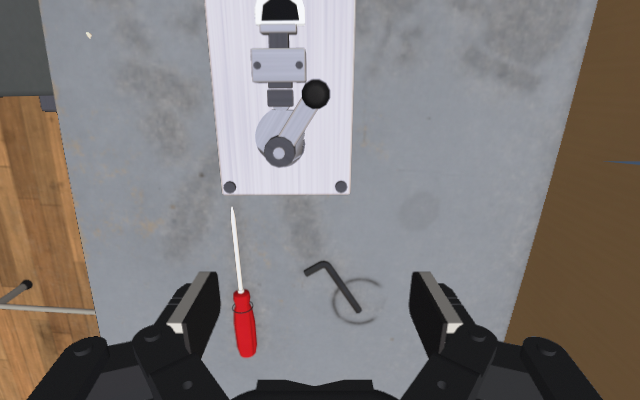

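The crank has stayed where it was released, with the handle at (93,316) and no run-back. The jaw bears on the stem at row 25, and the tools look untouched. Handing in.

```bash
python3 -c "
from cell import *
print(close_job())"
```

```text
the job is handed in; nothing more can be done
None
```

I laid the plate in the nest and cranked the cam past its low lip into the flat dwell. The crank stayed put when released, with the jaw on the stem, so I handed the job in at about 24 s. No verdict came back, and I didn't measure the plate's final seating against the stop.

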